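# Shim the rocking shaker with a wedge

## Robot

A 6-joint arm with a two-finger parallel gripper is mounted at the origin on a cart in front of the work surface, level with it; the furniture and walls round the work are solid. World frame = base frame: x ahead of the robot, y to its left, z up, the work surface at z = 0. Lengths are in m, angles in rad, forces in N, time in s.
With the tool pointing down it reaches from about 0.35 to 0.975 m from the base axis. Payload 4.9 kg.
Tool frame: the origin (TCP) lies at the very end of the fingers, on their centre line; the grasp point (between the pads) lies 19 mm behind it (manip.grip_depth is the distance from the TCP to the grasp point, in m); z points along the fingers, x is the direction in which the jaws open and shut, and the axes are right-handed (so a half turn about z gives the same grasp; the last joint's range is limited). The gripper opens to 85 mm and grips with 20 to 120 N. Pads are 22 mm wide; open, the fingers measure 114 mm over their backs; the gripper's body (76 mm by 85 mm) begins 54 mm behind the grasp point. The pads swing forward as they close: fully open they stand 13 mm farther back than shut.
Start: joints at [-1.294, 0.053, 1.613, -0, 1.476, -0.119], TCP at [0.241, -0.577, 0.21] pointing down, gripper open.
Joint ranges: [-3.01, 3.01], [-1.01, 2.22], [0.06, 2.58], [-1.02, 4.17], [0.09, 2.62], [-3.14, 3.14]. Speed limits (rad/s): [2.57, 2.57, 3.14, 3.14, 3.14, 3.14].

## Interface

Orientations are given as a unit quaternion [w, x, y, z].
In Python, from plant import manip gives the robot as it stands. The module is installed in compiled form; this text tells all that it offers.
- The arm moves only by the shell command python3 -m crank 'ROWS' [OPENING]. ROWS is JSON, a list of rows, each a list of 4 numbers: the shift along the tool's x, y, z in cm, then the turn about the tool's z in units of 6 degrees (1.0 is 6 degrees). A call has 1 to 10 rows; each row shifts and turns the commanded pose from where the row before left it, along the tool's axes as they then stand; what a row does not reach is not made up. A row lasts 1/12 s, in which the tool goes at most 41.7 mm and 7.16 degrees, less where a joint would pass 70% of its speed; a pose out of reach is approached as far as the arm can. A call with a gripper value outside its range is refused whole. OPENING is the opening, from 0 (shut) to 1 (fully open), set as the call begins (- or left out, the last holds). The fingers move at their own pace and stop on an object; the grip force is fixed at half the most. Time passes only in rows, so rows that do not move let the fingers close. It gives the time, the measured TCP pose, the force and the opening at its end, in the units of the state.
- manip.state(): the state, without advancing time (a new reading comes with each control period).
- manip.grab_frame(name): name is "scene" or "top" or "wrist"; returns a dict with "img" (400x640x3 uint8, red, green, blue), "intrinsics" (3x3 intrinsics, pixels), "position" and "orientation" of the camera in the world. Camera axes: x right, y up, looking along -z (the intrinsics and any distortion apply to the point x, -y, -z); pixel columns grow to the right and rows downward; lengths in m; the calibration is good to about 2 mm. A picture is of the moment at which its call begins. There is no depth.
- manip.job_done(): hands the job in, once; it reports no verdict.
The state is a dict: "time": time; "joint_pos": joint angles; "joint_vel": joint speeds; "joint_efforts": joint torques, N m; "tool_pos": TCP position; "tool_rot": TCP orientation; "contact_force": force on the tool from outside, world axes, zero at the start; "ft_torque": the same for the moment, N m; "gripper_width": opening from 0.0 (shut) to 1.0 (fully open).
Only numpy, scipy, OpenCV 4.12 (cv2) and the standard library are available. Lean on these libraries where they do the work, as an engineer would, in place of code of your own. Each camera call takes 0.05 s, during which the arm holds its last target.

## Task

The small orbital shaker rocks because its front right foot has lost its rubber pad. Slide the wooden wedge along the bench, thin end first, under that short foot until it is snug and the shaker stands level; then press down with the weight of half a kilo or a little more on the platform corner above that foot to check that it no longer rocks, and let go. Only push and press with the fingers: lift nothing, do not shove the shaker out of its place, and leave the dishes on it and the things around it as they are.

Things in the scene. Friction and masses are not known exactly. Their poses are not given: they have to be found in the camera images.
- shaker: Low bench shaker, loose, 1.5 kg: white housing 180 x 200 mm (x, y), underside 13 mm up; above, a 184 x 204 mm platform, grey mat top 61 mm up, two steel bars across it 77 mm up. Front (-x) dials reach x = -103 mm. Origin: centre of footprint at bench height; x to its back, y to its left. Feet at x +-70, y +-80 mm: three rubber, 24 mm square, 13 mm high; the front right one (-70, -80) lost its pad.
- short_foot (a point): Centre of the underside of the short foot, a bare 20 x 20 mm metal boss that hangs 7 mm above the bench, 20 mm in from the right (-y) side and from the front of the housing. Axes as the shaker.
- press_corner (a point): Point on top of the platform mat straight above the short foot, 61 mm above the bench: press here. About 6 N here tip the unshimmed shaker by nearly 4 degrees. The nearest bar is 58 mm behind it.
- wedge: Wooden wedge flat on the bench right of the shaker, loose, 70 g, 110 x 46 mm (x, y). Origin: centre of its underside; x points to the thin end, z up. 2 mm thick at the thin end (x = +55 mm), its top rises evenly to 17 mm at x = -45 mm, then flat to the upright butt face at x = -55 mm. It is 7 mm thick at x = +22 mm.
- dish_a: Petri dish with lid, 61 mm across, 15 mm high, loose between the bars on the rear left of the platform. Origin: centre of its underside.
- dish_b: Petri dish with lid, 61 mm across, 15 mm high, loose between the bars on the rear right of the platform. Origin: centre of its underside.
- beaker: Glass beaker, 62 mm across, 80 mm high, standing behind the work to the right. Origin: centre of its underside.
- jar: Sample jar with a blue-green screw lid, 59 mm across, 65 mm high, standing behind the wedge near the sink. Origin: centre of its underside.
- tweezers: Steel tweezers, 136 mm long, 9 mm high, lying in front of the shaker. Origin: centre of their underside.
- wedge_butt (a point): Middle of the wedge's upright butt face (46 wide, 17 mm high), 8 mm above the bench; axes as the wedge. It slides freely with under 1 N of push; once it takes the foot (butt about 87 mm from short_foot) the push rises within a few mm to 3 N and more. Some 15 mm farther it lifts the corner and the shaker leans.

How it is judged:
On the way, in this order (a step that is already met when the one before it is completed fails the run):
1. the wedge is snug under the short foot and the shaker is level (contact force between wedge and shaker above 0.5 N and x of short_foot in the frame of wedge between -0.01 and 0.05 m and y of short_foot in the frame of wedge between -0.023 and 0.023 m and angle between shaker's own z axis and vertical below 0.012 rad), for 0.2 s.
2. a finger presses on the platform corner above the short foot with more than 4 N and the shaker does not rock (contact force between the fingers and shaker above 4 N and horizontal distance between the grasp point and press_corner below 0.05 m and angle between shaker's own z axis and vertical below 0.016 rad), for 0.2 s.
At the end, for the whole second after the job is handed in: The wedge lies flat on the bench, thin end under the short foot (foot centre within 23 mm of the wedge's centre line) and carries it with more than 0.3 N; the shaker is level within 0.012 rad (0.7 degrees), it and the wedge are at rest (contact force between wedge and shaker above 0.3 N and x of short_foot in the frame of wedge between -0.01 and 0.05 m and y of short_foot in the frame of wedge between -0.023 and 0.023 m and angle between shaker's own z axis and vertical below 0.012 rad and height (world z) of wedge below 0.005 m and linear speed of each of wedge, shaker below 0.01 m/s); the robot touches nothing.
It fails at once if the wedge is lifted off the bench (more than 6 mm) (height (world z) of wedge above 0.006 m).
It fails at once if the shaker is shoved more than 20 mm, turned about, or lifted (distance of shaker from where it was at the start of the episode above 0.02 m or distance of short_foot from where it was at the start of the episode above 0.025 m).
It fails at once if a dish on the platform is displaced by more than 20 mm (distance of any of dish_a, dish_b from where it was at the start of the episode above 0.02 m).
It fails at once if the beaker, the jar or the tweezers are displaced by more than 20 mm (distance of any of beaker, jar, tweezers from where it was at the start of the episode above 0.02 m).
It also fails if it takes over 48 s, if anything falls off the work surface, if the arm or the gripper's body presses on something with over 40 N, if the wrist force passes 120 N, or if a joint passes its speed limit or range.

## Working session

There is one attempt and no reset: what is moved stays moved. The work goes in short steps, Python scripts to look and compute and a shell command to move; the robot and the scene stay as the last step left them, time stands still between calls to the robot, and variables do not carry over. Pictures are saved under pics/ and viewed, and the job is handed in when it is done.

```bash
mkdir -p pics; cat > h.py <<'E'
import numpy as np,cv2
from scipy.spatial.transform import Rotation as R
from plant import manip
def grab(n,f):
    d=manip.grab_frame(n); cv2.imwrite('pics/'+f+'.png',d['img'][:,:,::-1]); np.savez('pics/'+f+'.npz',**{k:np.array(v) for k,v in d.items() if k in('img','intrinsics','position','orientation')})
    return d
def load(f): return dict(np.load('pics/'+f+'.npz'))
def rot(d):
    q=np.array(d['orientation']); return R.from_quat([q[1],q[2],q[3],q[0]]).as_matrix()
def ray(d,u,v,z):
    K=np.array(d['intrinsics']); p=np.linalg.inv(K)@[u,v,1]; r=rot(d)@[p[0],-p[1],-p[2]]; c=np.array(d['position'])
    return c+r*(z-c[2])/r[2]
def proj(d,P):
    p=rot(d).T@(np.array(P)-np.array(d['position'])); K=np.array(d['intrinsics']); q=K@[p[0],-p[1],-p[2]]; return q[:2]/q[2]
E
python3 - <<'E'
from h import *
d=grab('scene','s0');print(d.keys(),d['position'],d['orientation'],d['intrinsics'])
d=grab('top','t0');print(d['position'],d['orientation'],d['intrinsics'])
grab('wrist','w0');print(manip.state())
E
```

```text
dict_keys(['img', 'intrinsics', 'position', 'orientation']) [-0.05811536  0.51683116  0.55866175] [-0.42578108 -0.21152541  0.40815106  0.779346  ] [[447.88238478   0.         324.46753142]
 [  0.         447.88238478 201.240339  ]
 [  0.           0.           1.        ]]
[0.44125675 0.11515468 0.89527221] [-0.70080007 -0.05336498  0.02580483  0.71089067] [[396.70301961   0.         321.93029187]
 [  0.         396.70301961 201.16687346]
 [  0.           0.           1.        ]]
{'time': 0.15, 'joint_pos': array([-1.29398521e+00,  5.32054996e-02,  1.61402495e+00,  1.86311785e-05,
        1.47603138e+00, -1.19012498e-01]), 'joint_vel': array([-0.00178978, -0.00266292, -0.00130748, -0.00103593, -0.00097718,
        0.00021847]), 'joint_efforts': array([ 3.97989543e-04, -3.94240987e+01, -3.70721376e+01, -1.08530278e-04,
        4.66409037e-03,  1.67753632e-05]), 'tool_pos': array([ 0.24082748, -0.57614366,  0.20941761]), 'tool_rot': array([-5.48848185e-04,  8.32335763e-01, -5.54271126e-01, -6.28802275e-04]), 'contact_force': array([ 0.36351108, -0.08500477, -0.07575951]), 'ft_torque': array([0.00486316, 0.01653848, 0.04103338]), 'gripper_width': 0.9988856303080851}
```

View pics/s0.png

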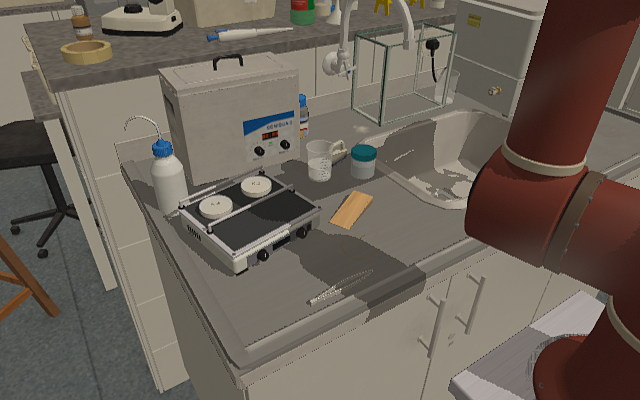

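View pics/t0.png

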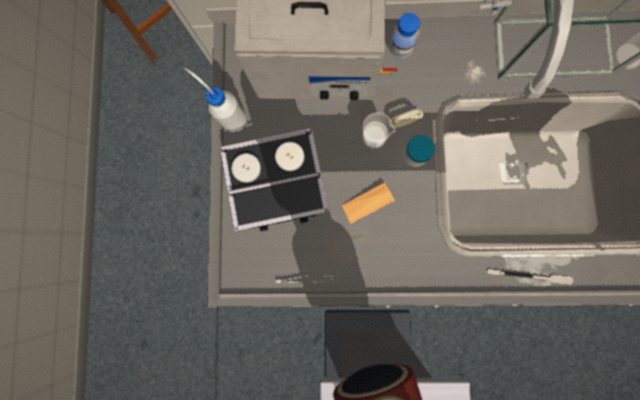

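View pics/w0.png

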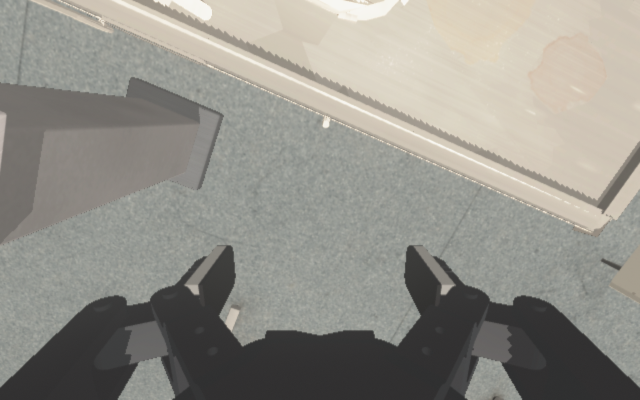

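The top view shows the wedge (orange) at about (368,202), the platform with corners about (222,150), (311,130), (326,212), (234,229), the jar at (420,150), the beaker at (376,130) and the tweezers at (305,279). Next I measure them.

```bash
python3 - <<'E'
from h import *
d=load('t0');im=d['img'];hsv=cv2.cvtColor(im,cv2.COLOR_RGB2HSV)
m=cv2.inRange(hsv,(8,110,120),(25,255,255))
m[:150]=0;m[240:]=0;m[:,:330]=0;m[:,410:]=0
c=max(cv2.findContours(m,0,2)[0],key=cv2.contourArea)
r=cv2.minAreaRect(c);print(r,cv2.contourArea(c))
for u,v in cv2.boxPoints(r): print((u,v),ray(d,u,v,0.0)[:2].round(4),ray(d,u,v,.017)[:2].round(4))
ap=cv2.approxPolyDP(c,3,True)[:,0];print(ap.tolist())
for u,v in ((222,150),(311,130),(326,212),(234,229)): print(ray(d,u,v,.061)[:2].round(4))
im2=im[110:300,200:440][:,:,::-1]; cv2.imwrite('pics/t0z.png',cv2.resize(im2,None,fx=3.3,fy=3.1,interpolation=cv2.INTER_CUBIC))
s=load('s0')['img'][150:320,160:400][:,:,::-1]; cv2.imwrite('pics/s0z.png',cv2.resize(s,None,fx=3.3,fy=3.3,interpolation=cv2.INTER_CUBIC))
E
```

```text
((367.6000061035156, 202.20001220703125), (21.466251373291016, 50.087921142578125), 63.43495178222656) 998.5
(np.float32(340.40002), np.float32(203.8)) [0.5356 0.1077] [0.5338 0.1078]
(np.float32(385.2), np.float32(181.40001)) [0.5851 0.0052] [0.5823 0.0073]
(np.float32(394.8), np.float32(200.60002)) [ 0.5408 -0.015 ] [ 0.539  -0.0126]
(np.float32(350.0), np.float32(223.00002)) [0.4917 0.0868] [0.4908 0.0874]
[[385, 183], [342, 205], [350, 222], [394, 200]]
[0.6508 0.3629]
[0.6907 0.169 ]
[0.5122 0.1389]
[0.4791 0.3344]
```

View pics/t0z.png

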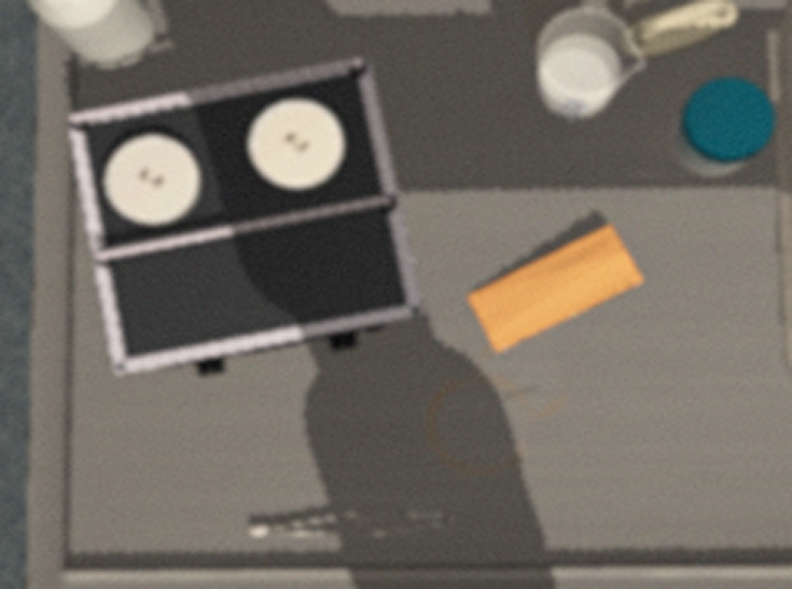

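View pics/s0z.png

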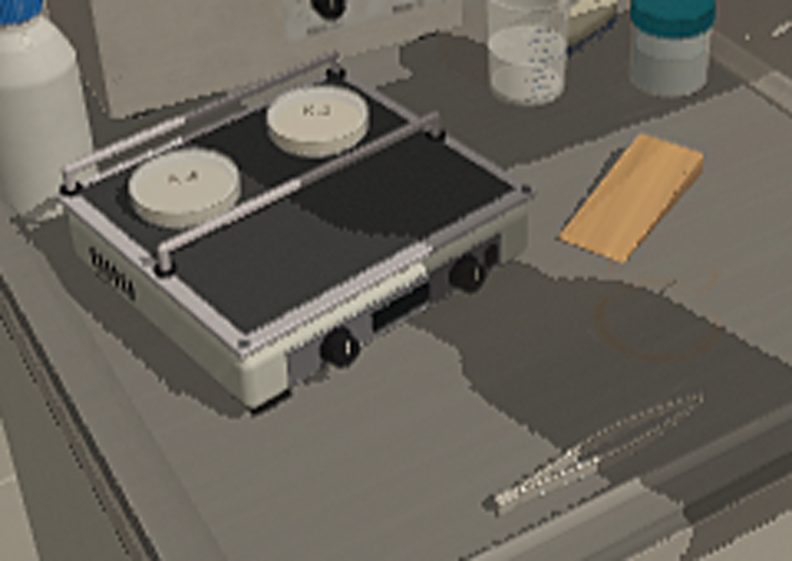

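```bash
python3 - <<'E'
from h import *
im=load('t0')['img'][120:240,210:340][:,:,::-1]
o=cv2.resize(im,None,fx=6,fy=5,interpolation=cv2.INTER_LANCZOS4);o=cv2.convertScaleAbs(o,alpha=1.6)
for k in range(0,130,10): cv2.line(o,(k*6,0),(k*6,8),(0,255,0),1); cv2.putText(o,str(210+k),(k*6,18),0,.35,(0,255,0))
for k in range(0,120,10): cv2.line(o,(0,k*5),(8,k*5),(0,255,0),1); cv2.putText(o,str(120+k),(8,k*5+4),0,.35,(0,255,0))
cv2.imwrite('pics/t0zz.png',o)
im=load('s0')['img'][160:285,170:330][:,:,::-1]
o=cv2.resize(im,None,fx=5,fy=4.8,interpolation=cv2.INTER_LANCZOS4);o=cv2.convertScaleAbs(o,alpha=1.4)
for k in range(0,160,10): cv2.line(o,(k*5,0),(k*5,8),(0,255,0),1); cv2.putText(o,str(170+k),(k*5,18),0,.35,(0,255,0))
for k in range(0,125,10): cv2.line(o,(0,int(k*4.8)),(8,int(k*4.8)),(0,255,0),1); cv2.putText(o,str(160+k),(8,int(k*4.8)+4),0,.35,(0,255,0))
cv2.imwrite('pics/s0zz.png',o)
E
```

```text
(no output)
```

View pics/t0zz.png

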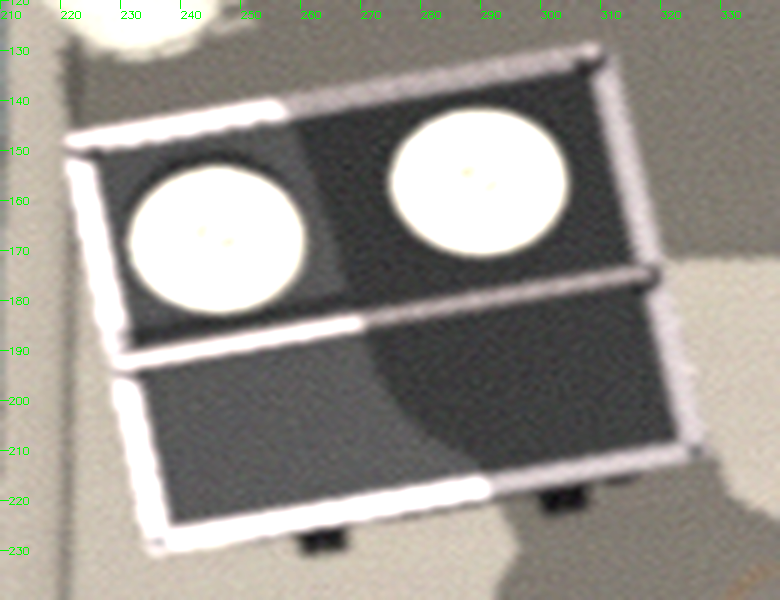

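View pics/s0zz.png

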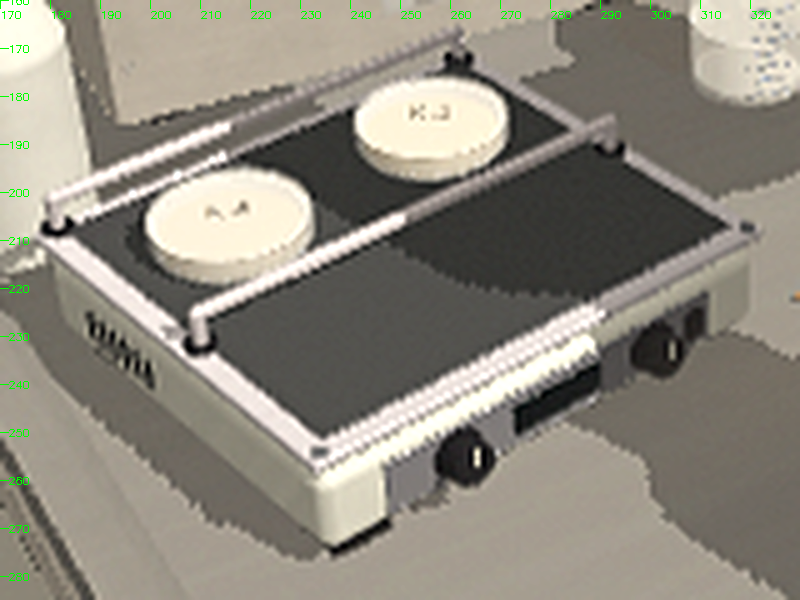

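```bash
python3 - <<'E'
from h import *
t=load('t0');s=load('s0')
FR=ray(t,326,211,.061);FL=ray(t,235.3,230.3,.061);print('top',FR,FL,np.linalg.norm(FR-FL))
FRs=ray(s,322.5,207.5,.061);FLs=ray(s,233.8,257.5,.061);BLs=ray(s,178,208.5,.061);print('scene',FRs,FLs,BLs,np.linalg.norm(FRs-FLs),np.linalg.norm(BLs-FLs))
# dishes centre at .076
for (u,v) in ((244.6,167.7),(290,156.5)): print('dish',ray(t,u,v,.076))
A=(FR+FRs)/2;B=(FL+FLs)/2
y=(B-A)[:2];y/=np.linalg.norm(y);x=np.array([y[1],-y[0]]);M=(A+B)[:2]/2
c=M+.092*x; print('yaw',np.degrees(np.arctan2(x[1],x[0])),'c',c)
foot=c-.07*x-.08*y;print('foot',foot)
np.savez('geo.npz',foot=foot,x=x,y=y,c=c)
# wedge corners: butt end top z .017, thin end z .002
bx=[(340.4,203.8,.002),(350,223,.002),(385.2,181.4,.017),(394.8,200.6,.017)]
W=[ray(t,*b)[:2] for b in bx];print(np.round(W,4))
tm=(W[0]+W[1])/2;bm=(W[2]+W[3])/2;d=tm-bm;L=np.linalg.norm(d);d/=L
print('thin',tm,'butt',bm,'L',L,'w',np.linalg.norm(W[0]-W[1]),np.linalg.norm(W[2]-W[3]),'dir',np.degrees(np.arctan2(d[1],d[0])))
f=foot-bm;print('foot in wedge from butt: along',f@d,'lat',f@np.array([-d[1],d[0]]))
# scene wedge
hsv=cv2.cvtColor(s['img'],cv2.COLOR_RGB2HSV);m=cv2.inRange(hsv,(8,110,100),(25,255,255));m[:180]=0;m[240:]=0;m[:,:325]=0;m[:,380:]=0
cc=max(cv2.findContours(m,0,2)[0],key=cv2.contourArea);ap=cv2.approxPolyDP(cc,2.5,True)[:,0];print(ap.tolist())
for p in ap: print(p,ray(s,*p,.002)[:2].round(4),ray(s,*p,.017)[:2].round(4))
for n,p,z in (('jar',(420,149),.065),('beak',(376,130),.08),('tw',(305,279),0)): print(n,ray(t,*p,z).round(3))
E
```

```text
top [0.51436098 0.13882645 0.061     ] [0.47631361 0.33160673 0.061     ] 0.19649895667609238
scene [0.5105302  0.13808398 0.061     ] [0.47087105 0.33586989 0.061     ] [0.64989253 0.36861664 0.061     ] 0.20172286935952602 0.18199186935090195
dish [0.60767397 0.30950283 0.076     ]
dish [0.62979738 0.21297347 0.076     ]
yaw 11.252550461299334 c [0.58325041 0.25404909]
foot [0.53020676 0.16192758]
[[ 0.5354  0.1077]
 [ 0.4916  0.0869]
 [ 0.5823  0.0073]
 [ 0.539  -0.0126]]
thin [0.51349834 0.09730592] butt [ 0.56064271 -0.00264824] L 0.1105143780119703 w 0.048427826713405966 0.04771027786081968 dir 115.25137088920098
foot in wedge from butt: along 0.161833457838525 lat -0.04267882291115139
[[372, 197], [353, 191], [329, 221], [348, 229]]
[372 197] [ 0.5535 -0.0202] [ 0.537  -0.0057]
[353 191] [0.5944 0.0014] [0.5769 0.0152]
[329 221] [0.532  0.1073] [0.5161 0.1183]
[348 229] [0.4906 0.0897] [0.4758 0.1012]
jar [ 0.643 -0.062  0.065]
beak [0.682 0.031 0.08 ]
tw [0.368 0.189 0.   ]
```

```bash
python3 -m crank '[[-2.3,-2.23,0,0],[-2.3,-2.23,0,0],[-2.3,-2.23,0,0],[-2.3,-2.23,0,0],[-2.3,-2.23,0,0],[-2.3,-2.23,0,0],[-2.3,-2.23,0,0],[-2.3,-2.23,0,0],[-2.3,-2.23,0,0],[-2.3,-2.23,0,0]]' 0
python3 -m crank '[[-2.3,-2.23,0,0],[-2.3,-2.23,0,0],[-2.3,-2.23,0,0],[-2.3,-2.23,0,0],[-2.3,-2.23,0,0],[-2.3,-2.23,0,0],[-2.3,-2.23,0,0],[-2.3,-2.23,0,0],[-2.3,-2.23,0,0],[-2.3,-2.23,0,0]]'
python3 -m crank '[[0,0,1,-1],[0,0,1,-1],[0,0,1,-1],[0,0,1,-1],[0,0,1,-1],[0,0,1,-1],[0,0,1,-1],[0,0,1,-1],[0,0,1,-1],[0,0,1,-1]]'
python3 -m crank '[[0,0,1,-1],[0,0,1,-1],[0,0,1,-1],[0,0,0,-0.1],[0,0,0,0]]'
```

```text
time: 0.98
tool_pos: [0.3582, -0.2768, 0.2101]
tool_rot: [-0.0, 0.832, -0.554, -0.0]
contact_force: [0.6, 0.1, 0.4]
gripper_width: 0.003
time: 1.82
tool_pos: [0.4752, 0.0214, 0.2102]
tool_rot: [0.0, 0.832, -0.554, 0.0]
contact_force: [1.1, -0.9, -0.3]
gripper_width: 0.001
time: 2.65
tool_pos: [0.4748, 0.0198, 0.1096]
tool_rot: [-0.0, 0.998, -0.061, -0.0]
contact_force: [0.3, -0.2, 0.2]
gripper_width: -0.002
time: 3.07
tool_pos: [0.4744, 0.0198, 0.0797]
tool_rot: [-0.0, 0.995, 0.097, -0.001]
contact_force: [-0.8, 0.3, -0.1]
gripper_width: -0.003
```

```bash
python3 -m crank '[[0,-0.4,1.5,0],[0,-0.4,2,0],[0,0,2,0],[0,0,1.6,0],[0,0,0.3,0],[0,0,0,0]]'
python3 - <<'E'
from h import *
grab('top','t1');grab('wrist','w1')
im=load('t1')['img'][130:250,250:410][:,:,::-1]; cv2.imwrite('pics/t1z.png',cv2.resize(im,None,fx=5,fy=5,interpolation=cv2.INTER_CUBIC))
print(manip.state()['tool_pos'],manip.state()['contact_force'])
E
```

```text
time: 3.57
tool_pos: [0.4729, 0.0276, 0.0059]
tool_rot: [-0.0, 0.995, 0.098, -0.001]
contact_force: [-0.1, -0.3, 0.1]
gripper_width: 0.004
[0.47468055 0.02744727 0.00777952] [ 1.07273424 -1.38767794  1.09780613]
```

View pics/t1z.png

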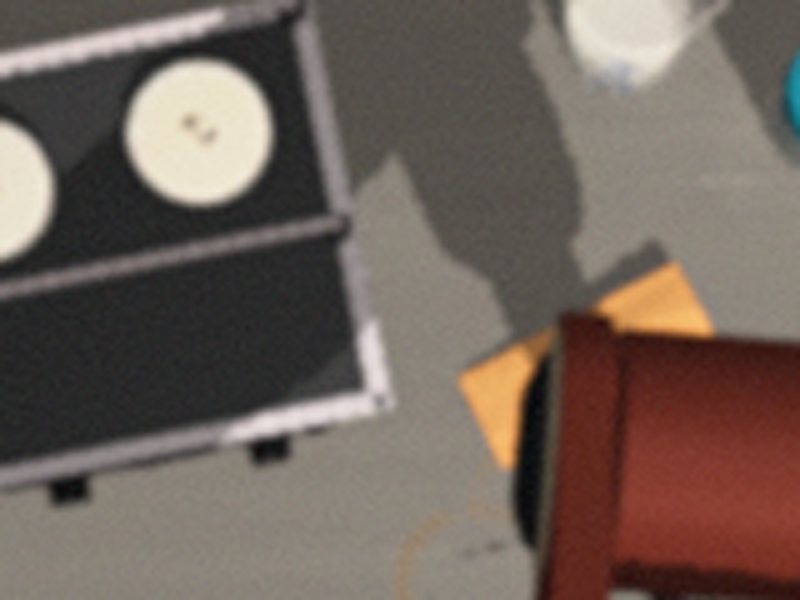

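View pics/w1.png

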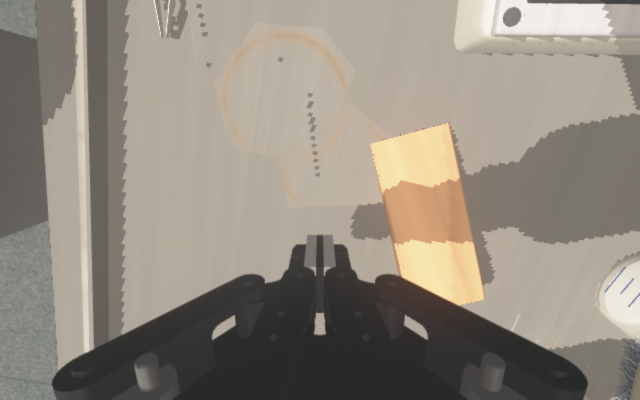

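The wrist view shows the wedge to the right of the shut fingers: thin end corners (371,143) and (450,124), butt corner (484,298). The shaker's front right corner is at (460,48). I cross-check with this view.

```bash
cat >> h.py <<'E'
def wedge(f,box=None):
    d=load(f);s=cv2.cvtColor(d['img'],cv2.COLOR_RGB2HSV);m=cv2.inRange(s,(8,75,90),(25,255,255))
    m=cv2.morphologyEx(m,cv2.MORPH_OPEN,np.ones((5,5)))
    c=max(cv2.findContours(m,0,2)[0],key=cv2.contourArea);return d,cv2.approxPolyDP(c,4,True)[:,0]
E
python3 - <<'E'
from h import *
d,ap=wedge('w1');print(ap.tolist())
print(d['position'])
a=ray(d,371,143,.002);b=ray(d,450,124,.002);c=ray(d,484,298,.017)
print(a,b,c,np.linalg.norm(a-b),np.linalg.norm(b-c))
print(proj(d,[.530,.162,.013]),proj(d,[.512,.1385,.061]),proj(d,[.4747,.0274,.008]))
print(ray(d,460,48,.02))
E
```

```text
[[371, 144], [399, 276], [434, 292], [419, 246], [423, 242], [444, 299], [454, 304], [482, 299], [449, 124], [392, 138], [404, 179], [396, 173], [387, 142]]
[0.45962278 0.09433204 0.17120394]
[0.49166086 0.08679261 0.002     ] [0.53326948 0.10591604 0.002     ] [0.58024079 0.00941575 0.017     ] 0.04579282803925353 0.10836793268239331
[490.37754935   4.69943794] [496.68543164  16.79021881] [322.27329724 234.99332597]
[0.51904543 0.13911591 0.02      ]
```

```bash
python3 -m crank '[[1.0,0,0,0],[1.0,0,0,0],[0.8,0,0,0],[0.3,0,0,0],[0.3,0,0,0],[0.3,0,0,0],[0.3,0,0,0],[0.3,0,0,0],[0.3,0,0,0],[0,0,0,0]]'
python3 - <<'E'
from h import *
grab('wrist','w2')
E
```

```text
time: 4.5
tool_pos: [0.5191, 0.0366, 0.0065]
tool_rot: [0.0, 0.995, 0.098, 0.0]
contact_force: [0.4, -0.3, -0.2]
gripper_width: -0.002
```

View pics/w2.png

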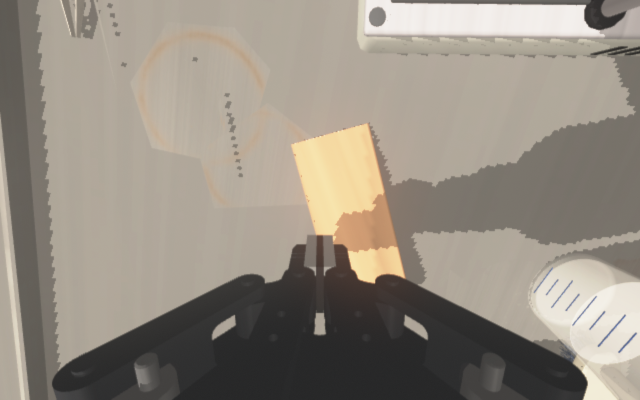

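```bash
python3 - <<'E'
from h import *
d,ap=wedge('w2');print(ap.tolist())
for p in ((292,145),(369,124)): print(ray(d,*p,.002).round(4))
c=ray(d,403,274,.015);print(c)
s=manip.state();print(s['tool_pos'],s['contact_force'])
print(proj(d,s['tool_pos']), ray(d,306,236,.0065),ray(d,320,240,.0065))
E
```

```text
[[297, 142], [292, 149], [317, 237], [331, 235], [334, 245], [346, 249], [359, 280], [374, 283], [384, 274], [404, 277], [368, 124]]
[0.492  0.0859 0.002 ]
[0.5329 0.106  0.002 ]
[0.57236841 0.02416691 0.015     ]
[0.51885565 0.03656919 0.00641327] [-0.22408651 -1.37644041  0.61106034]
[320.67860354 233.93345507] [0.51024418 0.03349111 0.0065    ] [0.51923105 0.03256313 0.0065    ]
```

```bash
python3 - <<'E'
from h import *
d=load('w2');s=manip.state();p=s['tool_pos'];q=s['tool_rot'];T=R.from_quat([q[1],q[2],q[3],q[0]]).as_matrix()
print(d['position'],T.T@(d['position']-p))
for y in(-11,-5,0):
  for z in (0,-5,-10,-20,-40): print(y,z,proj(d,p+T@np.array([.007,y/1e3,z/1e3])).round(0))
im=d['img'][220:290,270:370][:,:,::-1];cv2.imwrite('pics/w2z.png',cv2.resize(im,None,fx=8,fy=8,interpolation=cv2.INTER_CUBIC))
E
```

```text
[0.50472897 0.10339421 0.1706316 ] [-0.00078346 -0.06829479 -0.1642194 ]
-11 0 [332. 217.]
-11 -5 [333. 220.]
-11 -10 [333. 223.]
-11 -20 [334. 229.]
-11 -40 [336. 245.]
-5 0 [332. 226.]
-5 -5 [333. 229.]
-5 -10 [333. 233.]
-5 -20 [334. 240.]
-5 -40 [336. 257.]
0 0 [332. 234.]
0 -5 [332. 237.]
0 -10 [333. 241.]
0 -20 [334. 248.]
0 -40 [336. 266.]
```

View pics/w2z.png

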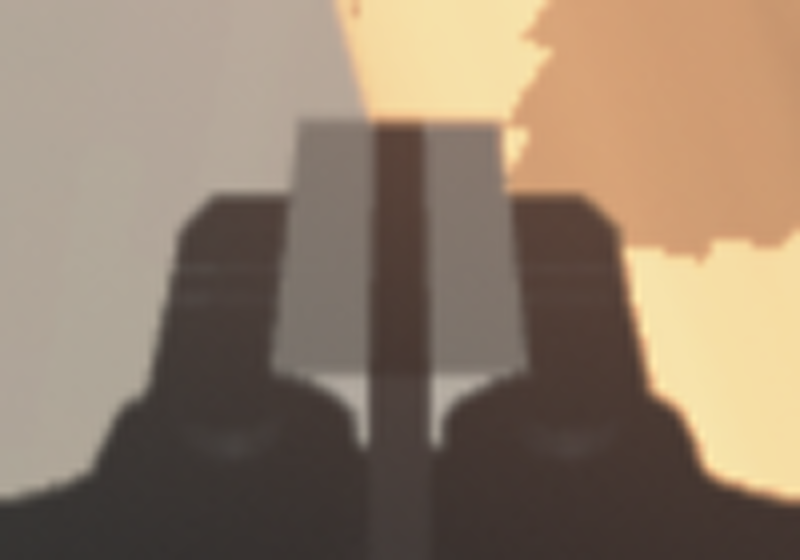

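```bash
python3 - <<'E'
from h import *
d=load('w1')
print(d['intrinsics'])
for p in ((495,37),(511,17)): print(ray(d,*p,.061))
d=load('w2')
for p in ((362,37),(377,17)): print(ray(d,*p,.061))
im=load('w2')['img'][0:80,330:450][:,:,::-1];cv2.imwrite('pics/w2c.png',cv2.resize(im,None,fx=6,fy=6,interpolation=cv2.INTER_CUBIC))
E
python3 -m crank '[[0,0,0,0]]'
```

```text
[[286.93857099   0.         319.42245184]
 [  0.         286.93857099 199.69542824]
 [  0.           0.           1.        ]]
[0.5136311  0.13258234 0.061     ]
[0.51677254 0.13938297 0.061     ]
[0.51376298 0.13260532 0.061     ]
[0.51729508 0.13945658 0.061     ]
time: 4.63
tool_pos: [0.5186, 0.0366, 0.0063]
tool_rot: [-0.0, 0.995, 0.098, -0.0]
contact_force: [0.4, 0.0, -0.2]
gripper_width: -0.003
```

View pics/w2c.png

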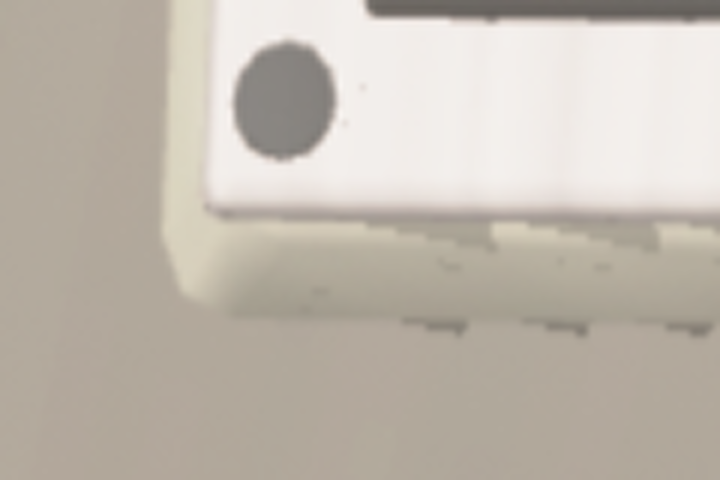

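```bash
python3 - <<'E'
from h import *
d=grab('scene','s2')
print(proj(d,manip.state()['tool_pos']))
im=d['img'][140:260,300:460][:,:,::-1];cv2.imwrite('pics/s2z.png',cv2.resize(im,None,fx=5,fy=5,interpolation=cv2.INTER_CUBIC))
E
```

```text
[361.06803655 211.69901126]
```

View pics/s2z.png

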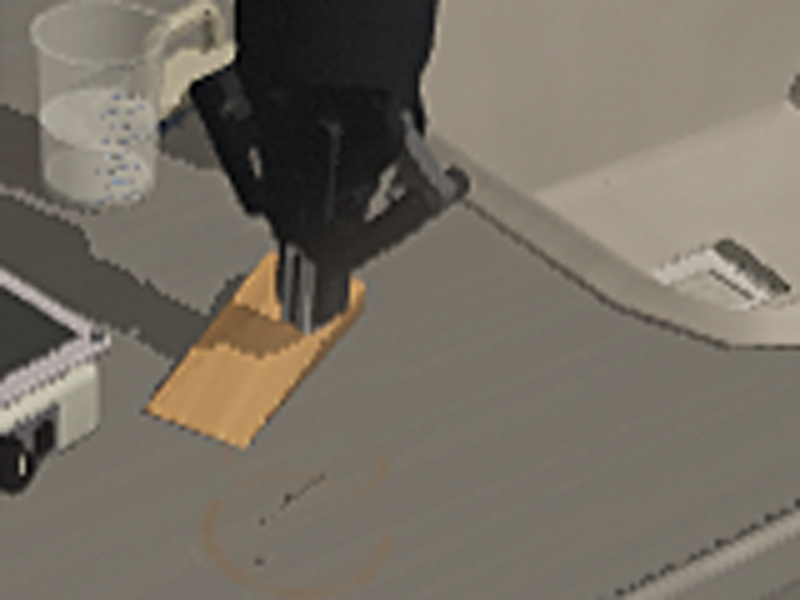

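```bash
python3 - <<'E'
from h import *
d=load('s2');s=manip.state();p=s['tool_pos'];q=s['tool_rot'];T=R.from_quat([q[1],q[2],q[3],q[0]]).as_matrix()
for y in(-11,0,11):
  for z in (0,-10,-15,-20,-30): print(y,z,((proj(d,p+T@np.array([.0,y/1e3,z/1e3]))-[300,140])*5).round(0))
E
```

```text
-11 0 [288. 369.]
-11 -10 [289. 350.]
-11 -15 [290. 340.]
-11 -20 [291. 330.]
-11 -30 [292. 310.]
0 0 [305. 358.]
0 -10 [307. 339.]
0 -15 [308. 329.]
0 -20 [309. 319.]
0 -30 [310. 299.]
11 0 [323. 348.]
11 -10 [325. 328.]
11 -15 [325. 319.]
11 -20 [326. 309.]
11 -30 [328. 289.]
```

The fingertips sit over the wedge, and both views put them about 20 mm higher than the reported TCP. I back off and probe the bench gently.

```bash
python3 -m crank '[[-1.5,0,0,0],[-1.5,0,0,0],[-1.5,0,0,0],[0,0,0,0]]' 0
python3 -m crank '[[0,0,0.2,0],[0,0,0.2,0],[0,0,0,0],[0,0,0,0]]'
python3 -m crank '[[0,0,0.2,0],[0,0,0,0],[0,0,0,0]]'
```

```text
time: 5.02
tool_pos: [0.4718, 0.0277, 0.0054]
tool_rot: [-0.0, 0.995, 0.098, -0.001]
contact_force: [0.4, -1.1, -0.1]
gripper_width: 0.003
time: 5.35
tool_pos: [0.4751, 0.0278, 0.0024]
tool_rot: [-0.0, 0.995, 0.098, 0.0]
contact_force: [0.1, -0.1, -0.4]
gripper_width: 0.002
time: 5.6
tool_pos: [0.4746, 0.0278, 0.0003]
tool_rot: [-0.0, 0.995, 0.098, -0.0]
contact_force: [-0.5, -0.1, -0.3]
gripper_width: 0.0
```

```bash
python3 -m crank '[[0,0,0.3,0],[0,0,0,0]]'
python3 - <<'E'
from h import *
d=grab('scene','s3');print(proj(d,manip.state()['tool_pos']))
u,v=proj(d,manip.state()['tool_pos']).astype(int)
im=d['img'][v-60:v+40,u-80:u+80][:,:,::-1];cv2.imwrite('pics/s3z.png',cv2.resize(im,None,fx=5,fy=5,interpolation=cv2.INTER_CUBIC))
E
```

```text
time: 5.77
tool_pos: [0.4742, 0.0278, -0.0031]
tool_rot: [-0.0, 0.995, 0.098, -0.0]
contact_force: [-1.1, -0.9, -0.2]
gripper_width: -0.001
[377.38281719 225.0724838 ]
```

View pics/s3z.png

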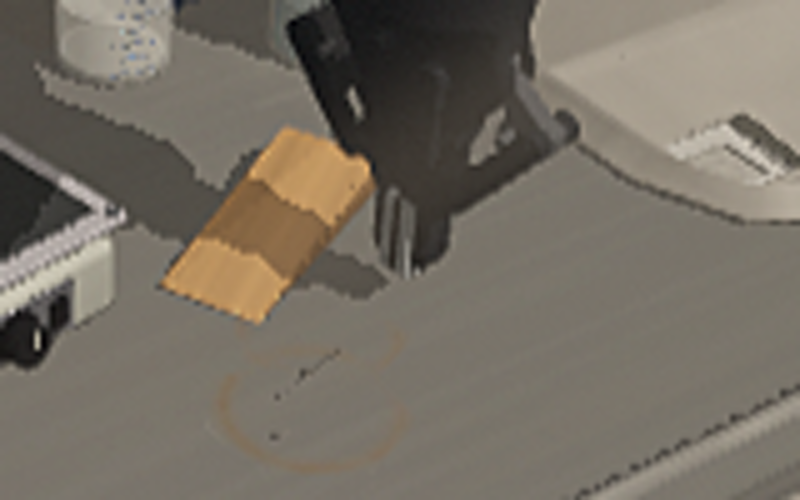

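```bash
python3 -m crank '[[0,0,0.3,0],[0,0,0,0],[0,0,0,0]]'
python3 -m crank '[[0,0,0.3,0],[0,0,0,0],[0,0,0,0]]' | grep -E "tool_pos|force"
python3 -m crank '[[0,0,0.2,0],[0,0,0,0],[0,0,0,0]]'| grep -E "tool_pos|force"

```

```text
time: 6.07
tool_pos: [0.4743, 0.0278, -0.0058]
tool_rot: [-0.0, 0.995, 0.098, -0.0]
contact_force: [-0.4, 0.3, -0.5]
gripper_width: 0.004
tool_pos: [0.4743, 0.0278, -0.0089]
contact_force: [-0.3, -0.3, 0.1]
tool_pos: [0.4744, 0.0278, -0.0107]
contact_force: [0.3, -0.6, 1.2]
```

```bash
python3 -m crank '[[0,0,0.1,0],[0,0,0,0],[0,0,0,0]]'| grep -E "tool_pos|force"
python3 -m crank '[[0,0,0.2,0],[0,0,0,0],[0,0,0,0]]'| grep -E "tool_pos|force"

```

```text
tool_pos: [0.4745, 0.0278, -0.0116]
contact_force: [-0.1, -0.3, -0.1]
tool_pos: [0.4744, 0.0278, -0.0138]
contact_force: [-0.1, -0.4, -0.5]
```

```bash
python3 - <<'E'
from h import *
for k in range(3): print(manip.state()['contact_force'])
d=grab('scene','s4');print(proj(d,manip.state()['tool_pos']))
u,v=proj(d,manip.state()['tool_pos']).astype(int)
im=d['img'][v-60:v+40,u-80:u+80][:,:,::-1];cv2.imwrite('pics/s4z.png',cv2.resize(im,None,fx=5,fy=5,interpolation=cv2.INTER_CUBIC))
grab('wrist','w4')
E
```

```text
[-0.0658259  -0.39225212 -0.50039876]
[-0.0658259  -0.39225212 -0.50039876]
[-0.0658259  -0.39225212 -0.50039876]
[376.87502839 229.14086909]
```

View pics/s4z.png

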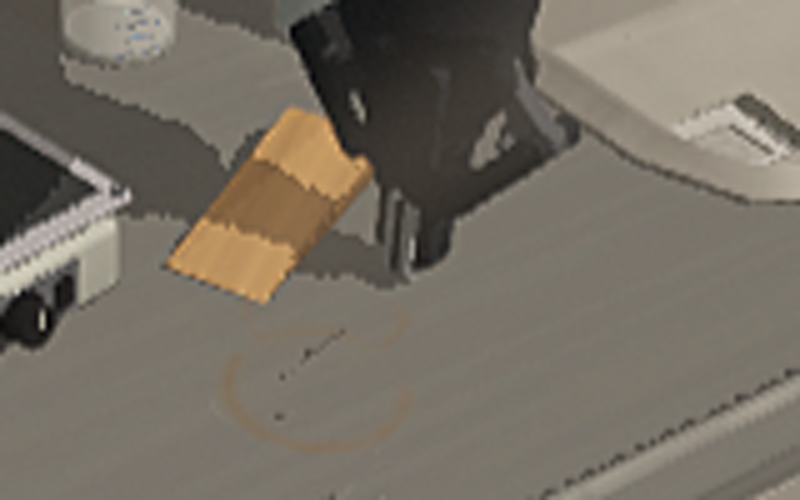

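View pics/w4.png

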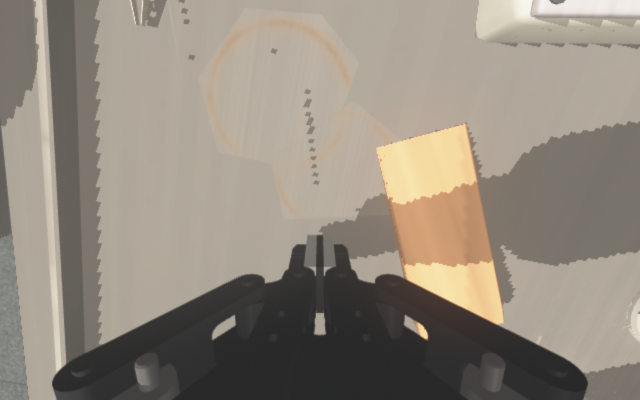

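```bash
python3 -m crank '[[0,0,0.2,0],[0,0,0,0],[0,0,0,0]]'| grep -E "tool_pos|force"
python3 -m crank '[[0,0,0.2,0],[0,0,0,0],[0,0,0,0]]'| grep -E "tool_pos|force"

```

```text
tool_pos: [0.4744, 0.0278, -0.0158]
contact_force: [0.9, -0.1, 0.3]
tool_pos: [0.4744, 0.0278, -0.0178]
contact_force: [0.5, 0.2, 0.2]
```

```bash
python3 -m crank '[[0,0,0.2,0],[0,0,0,0],[0,0,0,0]]'| grep -E "tool_pos|force"
python3 - <<'E'
from h import *
grab('wrist','w5'); d=load('w5')
im=d['img'][190:290,260:420][:,:,::-1];cv2.imwrite('pics/w5z.png',cv2.resize(im,None,fx=5,fy=5,interpolation=cv2.INTER_CUBIC))
E
```

```text
tool_pos: [0.4744, 0.0278, -0.0198]
contact_force: [0.1, 0.6, 0.3]
```

View pics/w5z.png

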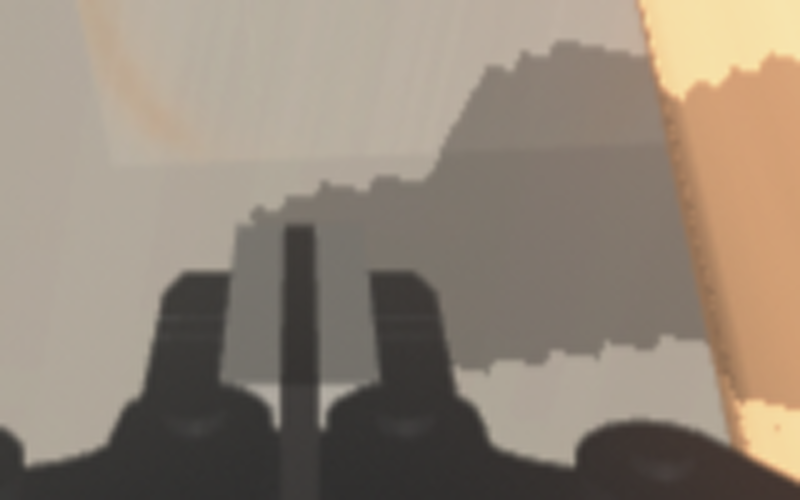

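```bash
python3 - <<'E'
from h import *
d=load('w5');s=manip.state();p=s['tool_pos'];q=s['tool_rot'];T=R.from_quat([q[1],q[2],q[3],q[0]]).as_matrix()
for z in (0,.003,.005):
  a=T.T@(ray(d,307,235,z)-p);b=T.T@(ray(d,333.5,235,z)-p);print(z,a*1e3,b*1e3)
E
```

```text
0 [ -7.89308208  -7.67648672 -19.65506695] [  6.46174838  -7.68103694 -19.65691206]
0.003 [ -7.75177032  -8.93662708 -22.65503862] [  6.30480311  -8.94108275 -22.65684539]
0.005 [ -7.65756247  -9.77672065 -24.65501973] [  6.20017293  -9.78111329 -24.65680094]
```

```bash
python3 -m crank '[[1.0,0,0,0],[1.0,0,0,0],[0.8,0,0,0],[0.3,0,0,0],[0.3,0,0,0],[0.3,0,0,0],[0.3,0,0,0],[0.3,0,0,0],[0.3,0,0,0],[0,0,0,0]]'
python3 - <<'E'
from h import *
grab('wrist','w6')
E
```

```text
time: 8.8
tool_pos: [0.5203, 0.0368, -0.0194]
tool_rot: [0.0, 0.995, 0.098, 0.0]
contact_force: [0.3, -0.6, -0.4]
gripper_width: -0.001
```

View pics/w6.png

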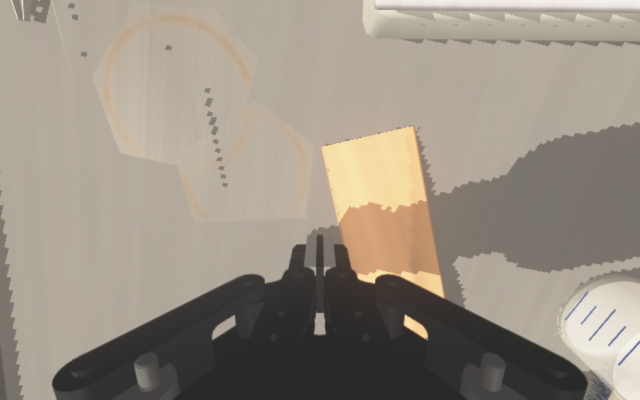

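```bash
cat >> h.py <<'E'
def wpose(f,a,b,e=None):
    # a: left thin corner px, b: right thin corner px, e: px on right edge of butt top
    d=load(f);g=np.load('geo.npz');A=ray(d,*a,.002)[:2];B=ray(d,*b,.002)[:2];n=(B-A);w=np.linalg.norm(n);n/=w;dr=np.array([-n[1],n[0]])
    print('thin',((A+B)/2).round(4),'w',w.round(4),'dir(thin edge)',np.degrees(np.arctan2(dr[1],dr[0])).round(1))
    if e is not None:
        E=ray(d,*e[:2],e[2])[:2];v=B-E;print('dir(right edge)',np.degrees(np.arctan2(v[1],v[0])).round(1),'len',np.linalg.norm(v).round(4));dr=v/np.linalg.norm(v)
    f=g['foot']-(A+B)/2;print('foot from thin: along',(f@dr).round(4),'lat(left+)',(f@np.array([-dr[1],dr[0]])).round(4))
E
python3 - <<'E'
from h import *
d,ap=wedge('w6');print(ap.tolist())
wpose('w6',(322,146),(414,126),(441,285,.0145))
E
```

```text
[[322, 147], [342, 242], [357, 278], [374, 283], [380, 275], [396, 275], [444, 297], [414, 127], [347, 141], [348, 163], [342, 145]]
thin [0.5304 0.1002] w 0.0453 dir(thin edge) 113.4
dir(right edge) 113.4 len 0.0808
foot from thin: along 0.0568 lat(left+) -0.0243
```

```bash
python3 -m crank '[[-1.5,0,0,0],[-1.5,0,0,0],[0,0,-3,0],[0,0,-3,0],[0,0,-2,0],[2.0,2.2,0,0],[2.0,2.2,0,0],[1.8,2.2,0,0],[0,0,0,0]]'
python3 - <<'E'
from h import *
grab('wrist','w7')
E
```

```text
time: 9.6
tool_pos: [0.5636, -0.0253, 0.0614]
tool_rot: [0.001, 0.995, 0.097, 0.002]
contact_force: [-0.5, -0.3, 0.3]
gripper_width: -0.002
```

View pics/w7.png

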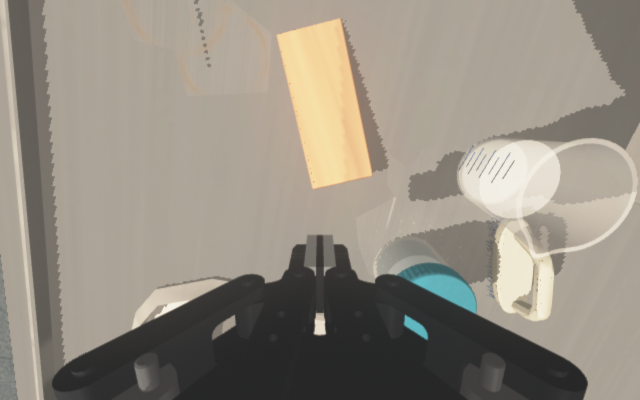

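```bash
python3 - <<'E'
from h import *
wpose('w7',(277,35),(341,19),(372,175,.017))
d=load('w7')
s=manip.state();p=s['tool_pos'];q=s['tool_rot'];T=R.from_quat([q[1],q[2],q[3],q[0]]).as_matrix()
L=ray(d,313,187,.0);L2=ray(d,313,187,.017);Rr=ray(d,372,175,.017);print(L,L2,Rr,np.linalg.norm(L2-Rr))
for n,P in (('L',L),('L2',L2),('R',Rr),('jarlid',ray(d,437,293,.065))): print(n,P.round(4),(T.T@(P-p)*1e3).round(1))
E
```

```text
thin [0.5306 0.0997] w 0.0454 dir(thin edge) 113.7
dir(right edge) 113.9 len 0.1085
foot from thin: along 0.057 lat(left+) -0.0249
[ 0.55472535 -0.01168145  0.        ] [ 0.5542695 -0.0076504  0.017    ] [0.59527131 0.009656   0.017     ] 0.044504600710124055
L [ 0.5547 -0.0117  0.    ] [ -4.3 -13.3  60.6]
L2 [ 0.5543 -0.0077  0.017 ] [ -4.  -17.3  43.6]
R [0.5953 0.0097 0.017 ] [ 39.6 -26.3  43.7]
jarlid [ 0.6441 -0.0496  0.065 ] [76.2 41.2 -4.3]
```

```bash
python3 -m crank '[[-0.3,0,2,0],[0,0,2,0],[0,0,2,0],[0,0,1.5,0],[0,0,0.6,0],[0,0,0,0]]'
python3 -m crank '[[0,-0.5,0,0],[0,-0.4,0,0],[0,-0.4,0,0],[0,-0.4,0,0],[0,-0.4,0,0],[0,-0.4,0,0],[0,0,0,0]]'
python3 - <<'E'
from h import *
grab('wrist','w8')
E
```

```text
time: 10.15
tool_pos: [0.5558, -0.0223, -0.0205]
tool_rot: [-0.0, 0.995, 0.099, -0.001]
contact_force: [0.5, 0.8, -0.1]
gripper_width: -0.0
time: 10.73
tool_pos: [0.5518, 0.0024, -0.0207]
tool_rot: [-0.0, 0.995, 0.099, -0.0]
contact_force: [-0.7, 0.4, -0.9]
gripper_width: 0.002
```

View pics/w8.png

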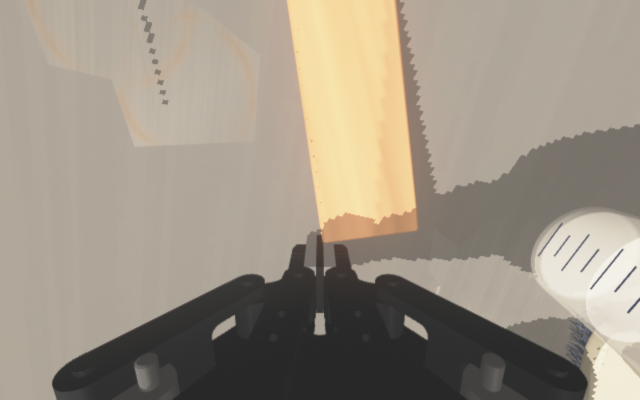

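```bash
cat >> h.py <<'E'
def edge(f,a,b,za,zb):
    d=load(f);A=ray(d,*a,za);B=ray(d,*b,zb);v=B-A
    print(A.round(4),B.round(4),'dir',np.degrees(np.arctan2(v[1],v[0])).round(1),'len',np.linalg.norm(v[:2]).round(4))
    return A,B
E
python3 - <<'E'
from h import *
A,B=edge('w8',(417,229),(400,5),.017,.004)
C,D=edge('w8',(322,241),(290,5),.017,.004)
print(np.linalg.norm(A-C))
t=grab('top','t8');d,ap=load('t8'),0
hsv=cv2.cvtColor(d['img'],cv2.COLOR_RGB2HSV);m=cv2.inRange(hsv,(8,110,90),(25,255,255));m[:140]=0;m[250:]=0;m[:,:310]=0;m[:,410:]=0
c=max(cv2.findContours(m,0,2)[0],key=cv2.contourArea);print(cv2.approxPolyDP(c,2,True)[:,0].tolist(),cv2.minAreaRect(c))
E
```

```text
[0.5923 0.029  0.017 ] [0.5618 0.1213 0.004 ] dir 108.3 len 0.0971
[0.5496 0.0142 0.017 ] [0.5161 0.1121 0.004 ] dir 108.9 len 0.1035
0.04518162010492601
[[367, 181], [331, 194], [336, 212], [370, 202], [371, 191]] ((351.7664489746094, 196.857666015625), (22.127864837646484, 40.325679779052734), 70.01689147949219)
```

```bash
python3 -m crank '[[0,0.7,0,0],[0.9,0,0,0],[0.9,0,0,0],[0,0,0,0],[0,0,0,0],[0,0,0,0]]' 0.25
python3 -m crank '[[0,-0.4,0,0],[0,-0.4,0,0],[0,-0.4,0,0],[0,-0.4,0,0],[0,-0.4,0,0],[0,-0.4,0,0],[0,0,0,0]]'
python3 - <<'E'
from h import *
grab('wrist','w9');grab('top','t9')
im=load('t9')['img'][130:250,250:410][:,:,::-1]; cv2.imwrite('pics/t9z.png',cv2.resize(im,None,fx=5,fy=5,interpolation=cv2.INTER_CUBIC))
E
```

```text
time: 11.33
tool_pos: [0.5713, -0.002, -0.0208]
tool_rot: [0.0, 0.995, 0.098, -0.0]
contact_force: [0.9, 0.2, 1.1]
gripper_width: 0.251
time: 11.92
tool_pos: [0.5661, 0.0226, -0.0207]
tool_rot: [-0.0, 0.995, 0.099, -0.0]
contact_force: [-0.1, 0.8, 0.0]
gripper_width: 0.251
```

View pics/w9.png

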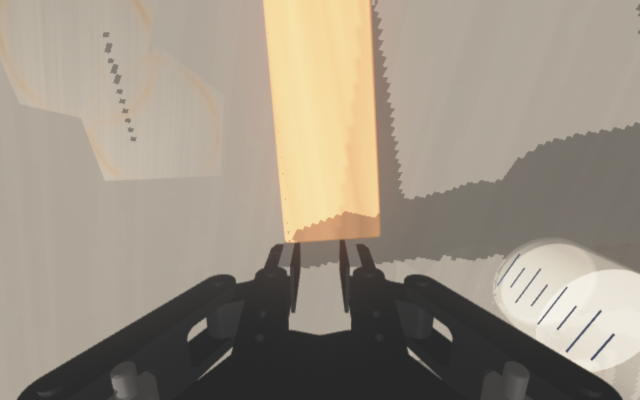

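View pics/t9z.png

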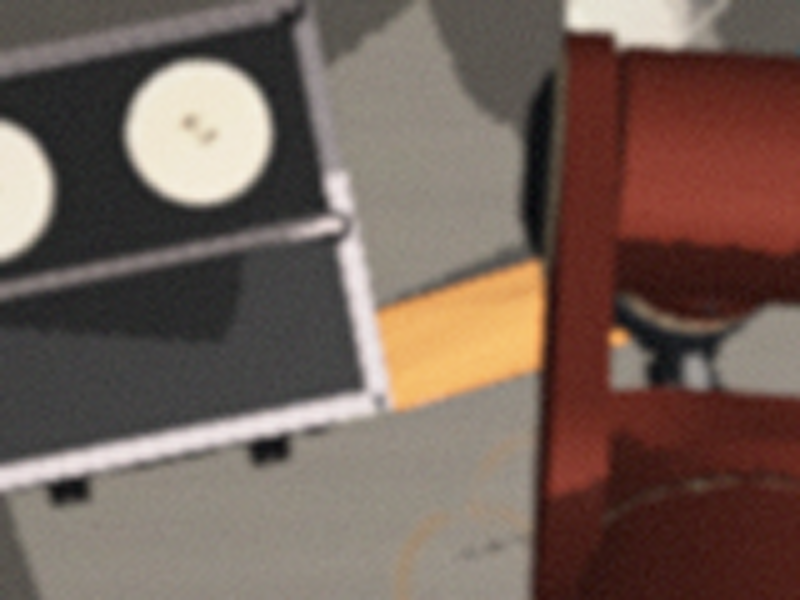

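```bash
cat >> h.py <<'E'
def butt(f,l,r,el=None,er=None):
    d=load(f);foot=np.load('geo.npz')['foot'];A=ray(d,*l,.017)[:2];B=ray(d,*r,.017)[:2];m=(A+B)/2;n=B-A;w=np.linalg.norm(n);n/=w
    dr=np.array([-n[1],n[0]]);print('butt',m.round(4),'w',w.round(4),'dir',np.degrees(np.arctan2(dr[1],dr[0])).round(1))
    f=foot-m;print('foot: along from butt',(f@dr).round(4),'lat left+',(-f@n).round(4))
E
python3 - <<'E'
from h import *
butt('w9',(286.5,242.5),(380,236.5))
edge('w9',(286.5,242.5),(264,0),.017,.006);edge('w9',(380,236.5),(373,0),.017,.006)
s=manip.state();print(s['tool_pos'],s['contact_force'])
d=load('t9')
for p in ((381,309),(397,409)): print(ray(d,250+p[0]/5,130+p[1]/5,.005))
E
```

```text
butt [0.569  0.0362] w 0.0446 dir 105.3
foot: along from butt 0.1315 lat left+ 0.0042
[0.5475 0.0303 0.017 ] [0.5197 0.1314 0.006 ] dir 105.3 len 0.1048
[0.5905 0.0421 0.017 ] [0.5642 0.1403 0.006 ] dir 105.0 len 0.1016
[ 0.56643067  0.02194125 -0.02062334] [0.37452454 0.21824363 0.37658988]
[0.56289859 0.13938544 0.005     ]
[0.51734168 0.13278186 0.005     ]
```

```bash
python3 -m crank '[[0,0,0,-0.6],[0,-0.4,0,0],[0,-0.4,0,0],[0,-0.4,0,0],[0,-0.4,0,0],[0,-0.4,0,0],[0,-0.4,0,0],[0,-0.4,0,0],[0,-0.4,0,0],[0,0,0,0]]'
python3 - <<'E'
from h import *
grab('wrist','w10');grab('scene','s10')
im=load('s10')['img'][150:260,200:400][:,:,::-1]; cv2.imwrite('pics/s10z.png',cv2.resize(im,None,fx=4,fy=4,interpolation=cv2.INTER_CUBIC))
E
```

```text
time: 12.85
tool_pos: [0.5579, 0.0534, -0.0207]
tool_rot: [-0.0, 0.992, 0.13, -0.0]
contact_force: [0.3, 0.2, -0.5]
gripper_width: 0.255
```

View pics/w10.png

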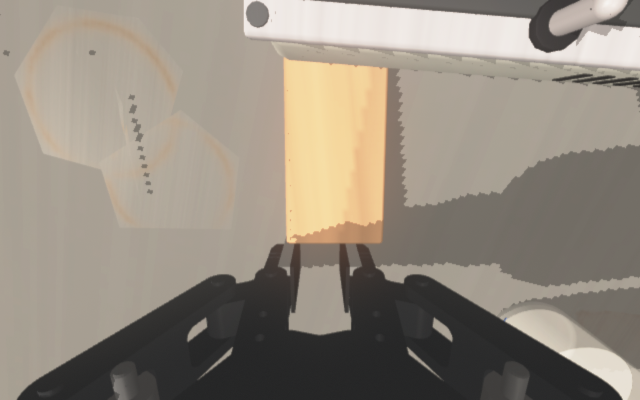

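View pics/s10z.png

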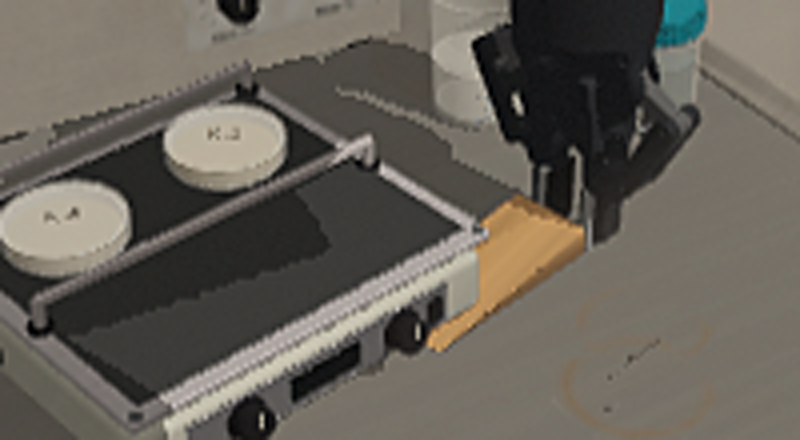

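```bash
python3 - <<'E'
from h import *
butt('w10',(286.5,242.5),(383,242))
print('platform corner',ray(load('w10'),245,38,.061)); 
d=load('w10');im=d['img'][0:100,230:420][:,:,::-1];cv2.imwrite('pics/w10z.png',cv2.resize(im,None,fx=4,fy=4,interpolation=cv2.INTER_CUBIC))
E
```

```text
butt [0.561  0.0661] w 0.0461 dir 105.3
foot: along from butt 0.1005 lat left+ 0.0045
platform corner [0.51562699 0.13353851 0.061     ]
```

View pics/w10z.png

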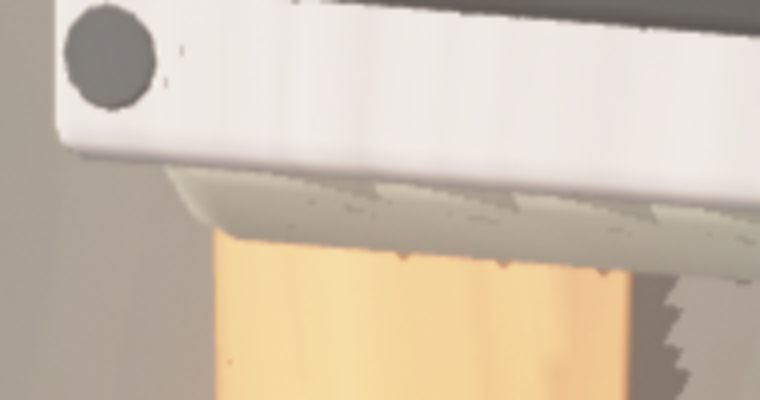

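```bash
python3 -m crank '[[0,-0.4,0,0],[0,-0.4,0,0],[0,0,0,0],[0,0,0,0]]' | grep -E "pos|force"
for i in 1 2 3; do python3 -m crank '[[0,0,0,0]]' | grep force; done
python3 -m crank '[[0,-0.2,0,0],[0,0,0,0],[0,0,0,0]]' | grep -E "pos|force"
for i in 1 2 3; do python3 -m crank '[[0,0,0,0]]' | grep force; done
```

```text
tool_pos: [0.5561, 0.0605, -0.0206]
contact_force: [-0.2, -0.5, 0.3]
contact_force: [0.0, 0.6, -0.5]
contact_force: [-0.5, 0.1, 0.2]
contact_force: [-0.2, -0.5, 0.5]
tool_pos: [0.5557, 0.0623, -0.0206]
contact_force: [0.6, -0.1, -0.2]
contact_force: [-0.1, -0.5, -0.4]
contact_force: [0.2, -0.3, 0.3]
contact_force: [0.0, 0.5, 0.2]
```

```bash
for i in 1 2 3; do python3 -m crank '[[0,-0.2,0,0],[0,0,0,0],[0,0,0,0]]' | grep -E "pos|force"; python3 -m crank '[[0,0,0,0]]' | grep force;done
```

```text
tool_pos: [0.5552, 0.0643, -0.0206]
contact_force: [-0.1, -0.2, 0.5]
contact_force: [-0.9, 0.7, -0.1]
tool_pos: [0.5547, 0.0662, -0.0206]
contact_force: [0.2, -0.3, 0.5]
contact_force: [0.1, -0.9, 0.0]
tool_pos: [0.5544, 0.0675, -0.0206]
contact_force: [1.3, -4.4, -1.2]
contact_force: [0.3, -4.3, -1.2]
```

```bash
for i in 1; do python3 -m crank '[[0,-0.2,0,0],[0,0,0,0],[0,0,0,0]]' | grep -E "pos|force"; python3 -m crank '[[0,0,0,0]]' | grep -E "pos|force";done
python3 - <<'E'
from h import *
grab('wrist','w11')
E
```

```text
tool_pos: [0.5538, 0.0696, -0.0206]
contact_force: [1.5, -4.5, -1.2]
tool_pos: [0.5538, 0.0696, -0.0206]
contact_force: [1.4, -5.1, -1.2]
```

View pics/w11.png

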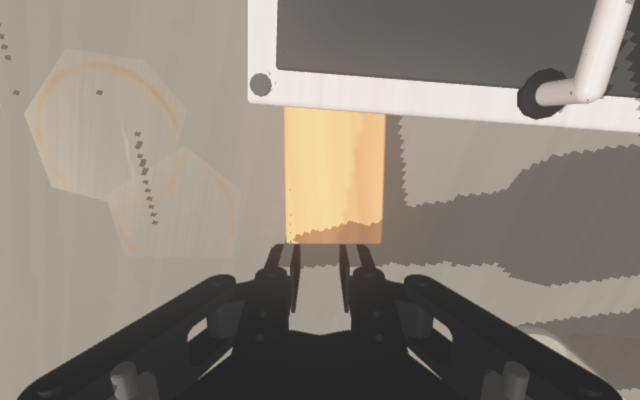

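```bash
python3 - <<'E'
from h import *
butt('w11',(286.5,243),(382,243))
d=load('w11');c=ray(d,247.5,102.5,.061);e=ray(d,640,132,.061);print(c,e)
v=(e-c)[:2];v/=np.linalg.norm(v);print('yaw',np.degrees(np.arctan2(v[1],v[0])))
x=v;y=np.array([-x[1],x[0]]);f=c[:2]+.022*x+.022*y;print('foot by wrist',f)
np.savez('geo2.npz',foot=f,x=x,y=y)
t=grab('top','t11');s=grab('scene','s11')
for n,o in (('t11','t0'),('s11','s0')):
  a=load(n)['img'];b=load(o)['img']
im=load('s11')['img'][160:285,170:330][:,:,::-1]
cv2.imwrite('pics/s11z.png',cv2.resize(im,None,fx=5,fy=4.8,interpolation=cv2.INTER_LANCZOS4))
E
```

```text
butt [0.5567 0.0819] w 0.0457 dir 104.9
foot: along from butt 0.0842 lat left+ 0.0051
[0.51512344 0.13452289 0.061     ] [0.62289317 0.1550493  0.061     ]
yaw 10.783707726633468
foot by wrist [0.53261869 0.16025062]
```

View pics/s11z.png

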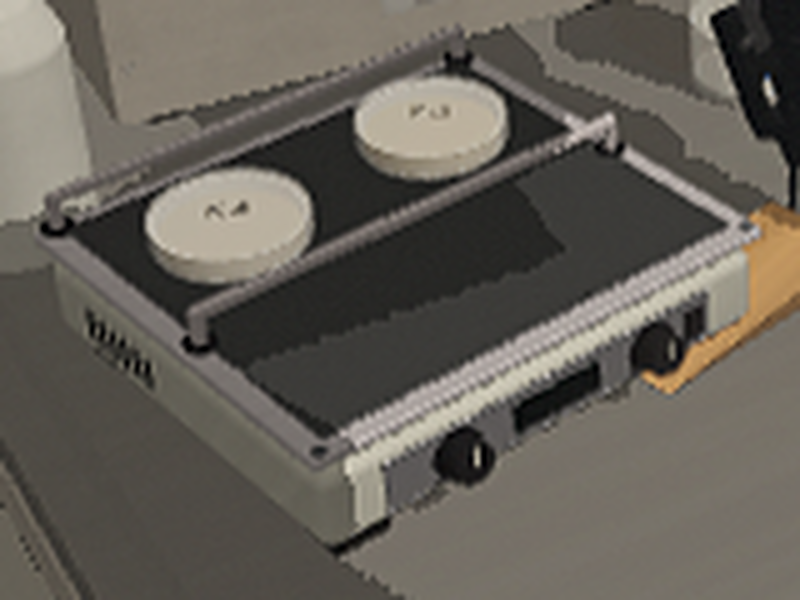

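```bash
python3 -m crank '[[0,0.5,0,0],[0,1,0,0],[0,1,-1,0],[0,0,-3,0],[0,0,-3.5,0],[0,0,-3.5,0],[0,0,-1,0],[0,0,0,0]]' 0.25
python3 -m crank '[[0.2,-2,0,0],[0,-2,0,0],[0,-2,0,0],[0,-2,0,0],[0,-2,0,0],[0,-1.9,0,0],[0,0,0,0],[0,0,0,0]]' 0
python3 - <<'E'
from h import *
grab('wrist','w12')
d=load('w12');print(proj(d,[.5145,.1345,.061]))
E
```

```text
time: 16.18
tool_pos: [0.5637, 0.0452, 0.105]
tool_rot: [0.001, 0.992, 0.129, 0.005]
contact_force: [0.5, 0.3, 0.2]
gripper_width: 0.249
time: 16.85
tool_pos: [0.5302, 0.1614, 0.0977]
tool_rot: [0.0, 0.991, 0.13, -0.002]
contact_force: [0.4, -0.5, -0.4]
gripper_width: 0.001
[291.88131033 242.29555389]
```

View pics/w12.png

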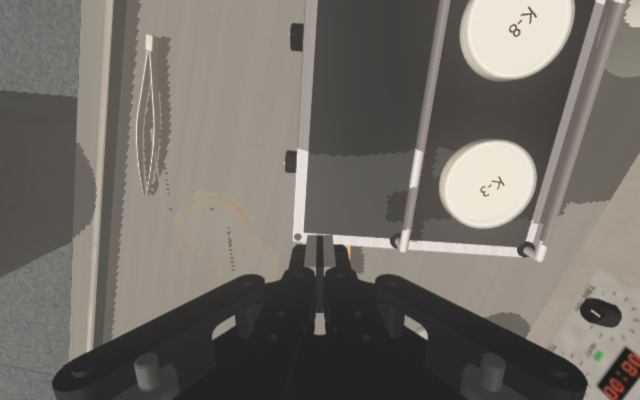

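```bash
python3 -m crank '[[0,0,1.5,0],[0,0,1.5,0],[0,0,1.2,0],[0,0,0.5,0],[0,0,0,0],[0,0,0,0]]'| grep -E "pos|force"
for i in 1 2 3; do python3 -m crank '[[0,0,0.2,0],[0,0,0,0]]' | grep -E "pos|force";done
```

```text
tool_pos: [0.5315, 0.1608, 0.0521]
contact_force: [-0.1, 0.2, -0.5]
tool_pos: [0.5321, 0.1613, 0.0511]
contact_force: [0.4, 0.3, 0.6]
tool_pos: [0.5316, 0.1614, 0.0486]
contact_force: [0.6, -0.1, -1.4]
tool_pos: [0.5313, 0.1613, 0.0462]
contact_force: [-0.2, -0.5, 0.4]
```

```bash
for i in 1 2 3 4; do python3 -m crank '[[0,0,0.15,0],[0,0,0,0]]' | grep -E "pos|force";done
```

```text
tool_pos: [0.5313, 0.1613, 0.0446]
contact_force: [0.7, -0.1, -0.6]
tool_pos: [0.5313, 0.1613, 0.0431]
contact_force: [0.4, 0.1, -0.2]
tool_pos: [0.5313, 0.1613, 0.0416]
contact_force: [-0.4, -0.1, 0.1]
tool_pos: [0.5316, 0.1614, 0.0406]
contact_force: [-1.0, -0.7, 0.6]
```

```bash
for i in 1 2 3; do python3 -m crank '[[0,0,0.1,0],[0,0,0,0]]' | grep -E "pos|force";done
```

```text
tool_pos: [0.5317, 0.1613, 0.0404]
contact_force: [-2.3, -0.7, 5.9]
tool_pos: [0.5317, 0.1613, 0.0404]
contact_force: [-6.0, -1.1, 11.4]
tool_pos: [0.5317, 0.1614, 0.0403]
contact_force: [-9.2, -1.7, 16.2]
```

```bash
python3 -m crank '[[0,0,-0.15,0],[0,0,0,0],[0,0,0,0]]' | grep -E "pos|force"; python3 -m crank '[[0,0,0,0],[0,0,0,0],[0,0,0,0],[0,0,0,0]]' | grep -E "pos|force"
python3 - <<'E'
from h import *
grab('wrist','w13');grab('scene','s13')
im=load('s13')['img'][140:290,170:400][:,:,::-1]
cv2.imwrite('pics/s13z.png',cv2.resize(im,None,fx=3.4,fy=3.4,interpolation=cv2.INTER_LANCZOS4))
E
```

```text
tool_pos: [0.5319, 0.1614, 0.0404]
contact_force: [-3.1, -0.9, 8.8]
tool_pos: [0.532, 0.1614, 0.0404]
contact_force: [-3.2, -0.4, 8.4]
```

View pics/s13z.png

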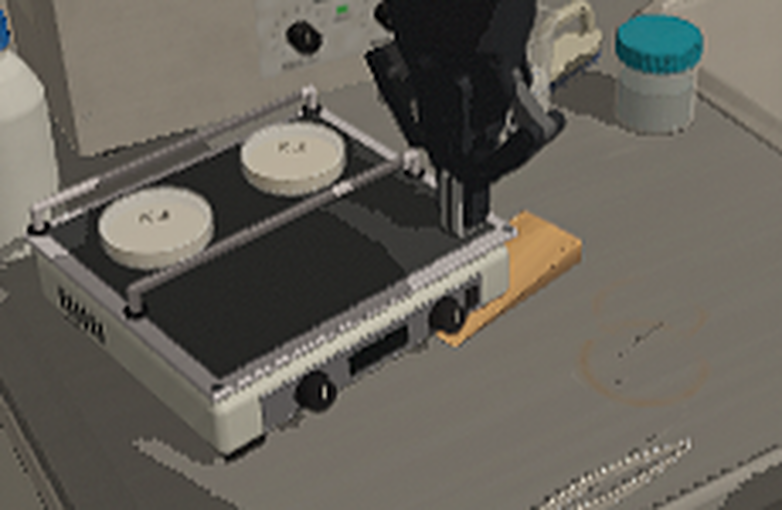

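The corner holds rigid: z stays at 0.0404 from 6 to 16 N. I release it.

```bash
python3 -m crank '[[0,0,-0.3,0],[0,0,-1,0],[0,0,-3,0],[0,0,-3,0],[0,0,-3,0],[0,3,0,0],[0,3,0,0],[0,3,0,0],[0,2,0,0],[0,0,0,0]]'; python3 -m crank '[[0,0,0,0],[0,0,0,0],[0,0,0,0],[0,0,0,0]]'|grep force
python3 - <<'E'
from h import *
grab('wrist','w14');grab('top','t14')
im=load('t14')['img'][120:240,210:340][:,:,::-1]
cv2.imwrite('pics/t14z.png',cv2.resize(im,None,fx=6,fy=5,interpolation=cv2.INTER_LANCZOS4))
E
```

```text
time: 20.58
tool_pos: [0.5606, 0.0518, 0.1424]
tool_rot: [0.001, 0.992, 0.128, 0.0]
contact_force: [-0.0, -0.1, -1.6]
gripper_width: 0.002
contact_force: [-0.2, -0.2, 0.4]
```

View pics/w14.png

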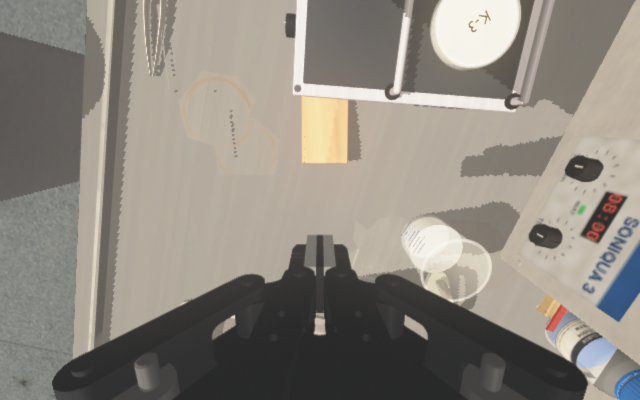

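View pics/t14z.png

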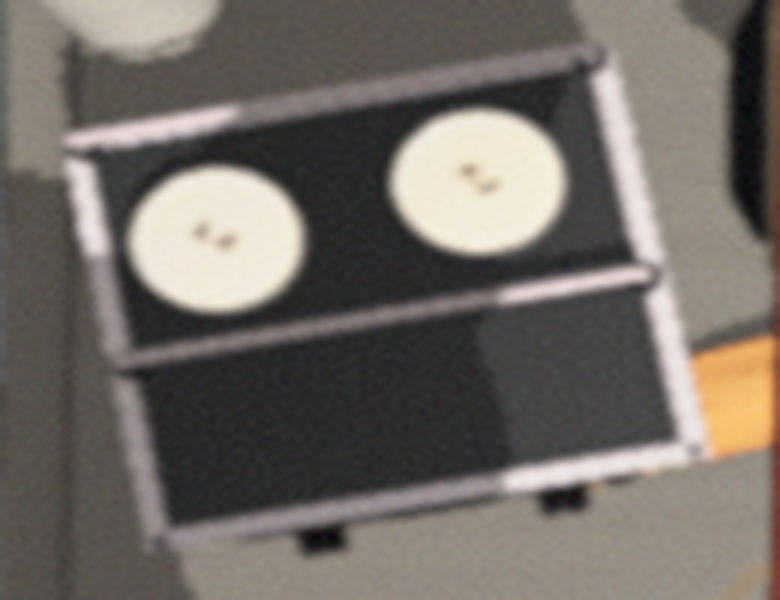

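```bash
python3 - <<'E'
from h import *
butt('w14',(302,163),(348,163))
d=load('w14');print(ray(d,293,97,.061))
E
```

```text
butt [0.5572 0.0816] w 0.0465 dir 105.0
foot: along from butt 0.0845 lat left+ 0.0054
[0.51575328 0.13254262 0.061     ]
```

```bash
python3 -c "
from plant import manip
print(manip.job_done())"
```

```text
the job is handed in; nothing more can be done
None
```

The wedge is under the short foot, the corner took the press test without rocking, and I handed the job in at about 21 s. The hand-in reports no verdict.

**Pushing the wedge:** I nudged it sideways and straightened it with the shut fingers. I then pushed its butt face with two fingertips until the push force rose from about 0 to 4.5–5 N. In the last check, after the press, the butt was about 84 mm from the short foot. The foot was about 5 mm off the wedge's centre line, where 23 mm is allowed.

**Press test:** I pressed the platform corner at 6–16 N and held 8–9 N for at least half a second. The fingertip height stayed within 0.1 mm, so the corner did not give. The press also produced a sideways force, up to 9 N at its highest, but the shaker did not visibly move.

**Last checks:**
- **Surroundings:** the shaker and dishes looked unmoved, to within about a pixel, in the top view. The beaker and tweezers looked undisturbed in the last wrist picture, and the jar in the scene picture taken during the press. I did not measure these three again.
- **Wedge:** its position was the same after the press as before, to within 1 mm.
- **Robot:** it was clear of everything, with near-zero force.

**What disagreed or was not checked:**
- The fingertips really end about 20–24 mm above the reported TCP, so my first sideways push passed over the wedge without touching it. I worked out the true height from the pictures and a slow descent, which never actually touched the bench.
- The wrist camera put the platform corner about 5 mm away from where the other two cameras did.
- I did not measure the tilt or the force between wedge and foot directly. I inferred both from the push force, the wedge position and the press.

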